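# Lock the guide roller's axle with a linchpin

## Robot

A 6-joint arm with a two-finger parallel gripper is mounted at the origin on the work surface. World frame = base frame: x ahead of the robot, y to its left, z up, the work surface at z = 0. Lengths are in m, angles in rad, forces in N, time in s.
With the tool pointing down it reaches from about 0.35 to 0.85 m from the base axis. Payload 8.1 kg.
Tool frame: the origin (TCP) lies at the very end of the fingers, on their centre line; the grasp point (between the pads) lies 19 mm behind it (grip_point_offset is the distance from the TCP to the grasp point, in m); x points along the fingers, z is the direction in which the jaws open and shut, and the axes are right-handed (so a half turn about x gives the same grasp; the last joint's range is limited). The gripper opens to 85 mm and grips with 20 to 120 N. Pads are 22 mm wide; open, the fingers measure 114 mm over their backs; the gripper's body (76 mm by 85 mm) begins 54 mm behind the grasp point. The pads swing forward as they close: fully open they stand 13 mm farther back than shut.
Start: joints at [1.262, 0.13, 1.488, -0, 1.523, -0.085], TCP at [0.133, 0.585, 0.205] pointing down, gripper open.
Joint ranges: [-2.96, 2.96], [-0.89, 2.26], [0.02, 2.5], [-1.34, 4.48], [0, 2.73], [-2.66, 2.66]. Speed limits (rad/s): [2.39, 2.39, 2.79, 3.14, 3.14, 3.14].

## Interface

Orientations are given as a unit quaternion [x, y, z, w].
In Python, from plant import get_obs, read_camera, get_calibration, finish_job, boxes_of, masks_of, grip_point_offset gives the robot as it stands. The module is installed in compiled form; this text tells all that it offers.
- The arm moves only by the shell command python3 -m inch 'ROWS' [OPENING]. ROWS is JSON, a list of rows, each a list of 6 numbers: the shift along the tool's x, y, z each as a share of 0.4 m, from -1 to 1, then the turn, a rotation vector about the tool's x, y, z each as a share of 180 degrees, from -1 to 1. In form: [[tx, ty, tz, ax, ay, az], ...]. A call has 1 to 5 rows; each row is the pose to reach, as a shift and turn from the pose commanded when the call began, along the tool's axes at that moment, turning the shorter way round; what a row does not reach only later rows make up. A row lasts 1/8 s, in which the tool goes at most 62.5 mm and 10.7 degrees, less where a joint would pass 70% of its speed; a pose out of reach is approached as far as the arm can. A call with a number of a shift or a turn outside -1 to 1 is refused whole. A call with a gripper value outside its range is refused whole. OPENING is the closure, from 0 (fully open) to 1 (shut), set as the call begins (- or left out, the last holds). The fingers move at their own pace and stop on an object; the grip force is fixed at half the most. Time passes only in rows, so rows that repeat a pose let the fingers close. It gives the time, the measured TCP pose, the force and the opening at its end, in the units of the state.
- get_obs(): the state, without advancing time (a new reading comes with each control period).
- read_camera(name): name is "scene" or "top"; returns the picture (384x512x3 uint8, red, green, blue); there is no depth.
- get_calibration(name): a dict with "camera_matrix" (3x3 intrinsics, pixels), "extrinsics" (4x4, takes a point from world to camera coordinates). Camera axes: x right, y down, z forward; pixel columns grow to the right and rows downward; lengths in m; the calibration is good to about 2 mm. A picture is of the moment at which its call begins. get_calibration takes no time and is no camera call.
- finish_job(): hands the job in, once; it reports no verdict.
Trained networks look in the newest picture that a camera, given by its name, has taken for a name from the list of things; names that differ only in an ending like _2 or _b are one class to them, and where a whole thing is asked for, a point or a joint stands for the part that bears it (a point fixed in the world has none). Each returns a list of dicts, best first, with "p" (0 to 1); they miss things now and then, are a little off and sometimes report something else, mostly with a low value. They report only what shows in the picture. A call takes as long as a camera call. They do not tell look-alikes from the thing itself.
- boxes_of(camera, query): "location" ([x, y, z] in m, in world coordinates, good to about 4 mm: the middle of the surface that is visible of it).
- masks_of(camera, query): "pixels" (384x512 bool, what is visible of it).
The state is a dict: "clock": time; "qpos": joint angles; "qvel": joint speeds; "tau": joint torques, N m; "tool_pos": TCP position; "tcp_rot": TCP orientation; "wrist_force": force on the tool from outside, world axes, zero at the start; "ft_torque": the same for the moment, N m; "grip_width": finger opening in m.
Only numpy, scipy, OpenCV 4.12 (cv2) and the standard library are available. Lean on these libraries where they do the work, as an engineer would, in place of code of your own. Each camera call takes 0.05 s, during which the arm holds its last target. There are 200 camera calls.

## Task

Take the linchpin from the wooden stand, put it down through the cross hole in the end of the roller's axle until its flange is fully home, then swing its sprung ring over the axle end and under the pin's tip until it snaps shut and stays. Feel for the hole and press gently; do not disturb the other things on the bench.

Things in the scene. Friction and masses are not known exactly. Their poses are not given: they have to be found in the camera images.
- linchpin: the steel linchpin, standing in the wooden stand; origin on the shank's axis at the underside of its flange, z up along the pin, x towards the side the open ring points to. Shank 10 mm diameter, 31 mm long below the flange, tip bevelled over its last 3 mm, with a 2 mm lip at the +x side of the tip. Flange 18 mm diameter, 4 mm thick. Above it a neck 12 mm wide, then a grip block 16 mm (x) by 12 mm (y), from 13 to 33 mm above the origin, best gripped across y. 70 g or so
- ring (a joint): angle (rad) of the ring about its hinge, which runs along the pin's y axis, 8 mm above the pin's origin: 0 = shut, the loop hanging straight down beneath the pin's tip (stops at -0.1); 1.57 = loop level, pointing to the pin's +x. A weak spring (about 0.02 N m/rad) opens it to 1.75; only snapped past the lip does it stay shut, at about 0
- ring_wire: the ring's loop of 4 mm steel wire, 39 mm wide (y); origin on the hinge, -z to its far end: a straight 20 mm cross bar along y, centre line 40 mm from the hinge. Just before 0 the bar must ride over the lip: the loop springs 1.5 mm longer, taking 5 to 11 N at the bar, and clicks in. Shut and home, the bar is 18 mm below the eye; pushed there, the pin rocks a little and the axle may slide
- bracket: roller bracket, fixed to the bench; origin on the bench top beneath the middle of the axle's eye, +x along the axle to its free end. A green plate carries a steel roller (48 mm diameter, its near face 36 mm behind the eye's middle) and the sliding axle. The base plate ends 47 mm behind the eye
- eye (a point): point on the bracket's +x line, 94 mm above the bench, at the level of the eye's top face: the middle of the hole's mouth when the axle stands at mid float. The axle's square end (the eye) is 20 mm long (x), 22 mm wide (y), 14 mm thick, with a vertical through hole of 11 mm, bevelled 1.5 mm. The axle has unmeasured end float: it and the hole may stand up to 6 mm either way along x; it slides under about 6 N. Same axes as the bracket
- stand: fixed wooden pin stand, 120 (x) by 64 by 45 mm high; origin under its centre; the linchpin stands 20 mm to +x, its flange on the top face
- plain_pin: bystander: plain headed pin with no ring, in the stand's other hole, 40 mm to -x, head 12 mm high
- bearing: bystander: bearing ring, 62 mm across, 16 mm high
- spanner: bystander: steel spanner lying flat
- bush: bystander: dark flanged bush, 44 mm across, 40 mm high
- tbolt_block: bystander: dark steel block, 50 by 35 by 28 mm
- oil_can: bystander: metal can, 60 mm across, 120 mm high
Things that resemble listed ones, but are neither listed nor needed, are in the scene too. What is meant by the bracket is not pink or turquoise, and is the larger of those in its own colour.

How it is judged:
On the way:
1. the linchpin is in the axle's hole, flange home, its ring still open (z of linchpin in the frame of eye between -0.003 and 0.003 m and y of linchpin in the frame of eye between -0.004 and 0.004 m and horizontal distance between linchpin and eye below 0.01 m and angle between linchpin's own z axis and vertical below 0.12 rad and value of joint ring above 0.6 rad), for 0.2 s.
At the end, for the whole second after the job is handed in: The linchpin is in the axle's cross hole with its flange within 3 mm of the eye's top face, within 4 mm across and 10 mm of the eye's middle, tilted under 0.12 rad; the ring is snapped shut around the axle (joint under 0.12 rad) and stays so; all at rest, let go (z of linchpin in the frame of eye between -0.003 and 0.003 m and y of linchpin in the frame of eye between -0.004 and 0.004 m and horizontal distance between linchpin and eye below 0.01 m and angle between linchpin's own z axis and vertical below 0.12 rad and value of joint ring below 0.12 rad and linear speed of linchpin below 0.02 m/s and angular speed of ring_wire below 0.3 rad/s); the robot touches nothing.
It fails at once if the linchpin is pressed on the axle or bracket with more than 40 N, side loads in the hole counted (contact force between linchpin and bracket above 40 N).
It fails at once if the ring's wire is pushed with more than 20 N (contact force between any of the fingers, the arm and ring_wire above 20 N).
It fails at once if the robot knocks the bracket with more than 20 N (contact force between any of the fingers, the arm and bracket above 20 N).
It fails at once if a bystander is moved by more than 20 mm (distance of any of plain_pin, bearing, spanner, bush, tbolt_block, oil_can from where it was at the start of the episode above 0.02 m).
It also fails if it takes over 64 s, if anything falls off the work surface, if the arm or the gripper's body presses on something with over 40 N, if the wrist force passes 120 N, or if a joint passes its speed limit or range.

## Working session

There is one attempt and no reset: what is moved stays moved. The work goes in short steps, Python scripts to look and compute and a shell command to move; the robot and the scene stay as the last step left them, time stands still between calls to the robot, and variables do not carry over. Pictures are saved under pics/ and viewed, about 8 in all and at most 12, crops included, and the job is handed in when it is done.

```bash
mkdir -p pics; python3 - <<'E'
from plant import *
import cv2,numpy as np
for c in("scene","top"):
    im=read_camera(c); cv2.imwrite(f"pics/{c}0.png",im[:,:,::-1])
    for q in("linchpin","bracket","stand","plain_pin","ring_wire","eye"):
        for d in boxes_of(c,q)[:4]: print(c,q,round(d["p"],2),np.round(d["location"],3))
    k=get_calibration(c);print(k["camera_matrix"].round(1).tolist(),k["extrinsics"].round(3).tolist())
a=cv2.imread("pics/scene0.png");b=cv2.imread("pics/top0.png")
cv2.imwrite("pics/both0.png",cv2.resize(np.hstack([a,b]),(800,300)))
o=get_obs();print(o["clock"],o["tool_pos"],o["tcp_rot"],o["grip_width"],grip_point_offset)
E
```

```text
scene linchpin 0.41 [ 0.508 -0.206  0.057]
scene bracket 0.97 [0.443 0.182 0.064]
scene bracket 0.69 [0.249 0.382 0.062]
scene bracket 0.68 [0.74  0.19  0.033]
scene stand 0.59 [ 0.525 -0.191  0.043]
scene stand 0.39 [ 0.776 -0.261  0.086]
scene plain_pin 0.67 [ 0.402 -0.014  0.013]
scene plain_pin 0.52 [0.387 0.334 0.015]
scene ring_wire 0.5 [ 0.483 -0.2    0.053]
scene eye 0.88 [0.748 0.192 0.028]
scene eye 0.71 [0.252 0.386 0.06 ]
scene eye 0.61 [0.604 0.236 0.053]
[[497.7, 0.0, 248.9], [0.0, 497.7, 191.0], [0.0, 0.0, 1.0]] [[0.111, 0.994, -0.016, -0.06], [0.578, -0.078, -0.812, -0.232], [-0.809, 0.081, -0.583, 1.679], [0.0, 0.0, 0.0, 1.0]]
top linchpin 0.46 [ 0.499 -0.206  0.058]
top bracket 0.81 [0.42  0.182 0.095]
top bracket 0.77 [0.237 0.369 0.092]
top bracket 0.64 [0.721 0.185 0.062]
top stand 0.71 [ 0.497 -0.186  0.048]
top plain_pin 0.49 [0.382 0.334 0.019]
top plain_pin 0.15 [ 0.48  -0.205  0.059]
top ring_wire 0.3 [ 0.499 -0.184  0.045]
top eye 0.85 [0.578 0.236 0.094]
top eye 0.83 [0.24  0.372 0.09 ]
top eye 0.68 [0.723 0.191 0.063]
top eye 0.6 [0.422 0.181 0.089]
[[489.4, 0.0, 267.1], [0.0, 489.4, 190.4], [0.0, 0.0, 1.0]] [[-0.018, -1.0, 0.023, -0.017], [-0.988, 0.014, -0.156, 0.498], [0.155, -0.025, -0.988, 1.221], [0.0, 0.0, 0.0, 1.0]]
0.7 [0.13314399 0.58506772 0.20504106] [-0.44102258  0.55269197  0.44104837  0.55272689] 0.08546338867588799 0.0187
```

View pics/scene0.png

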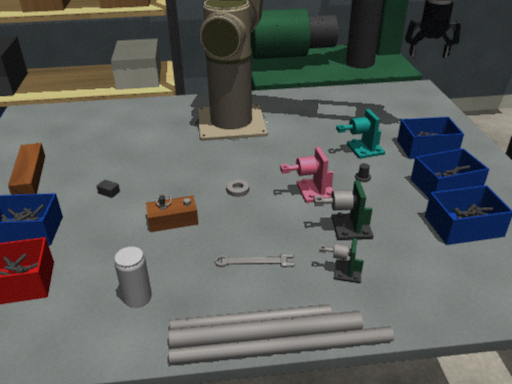

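View pics/top0.png

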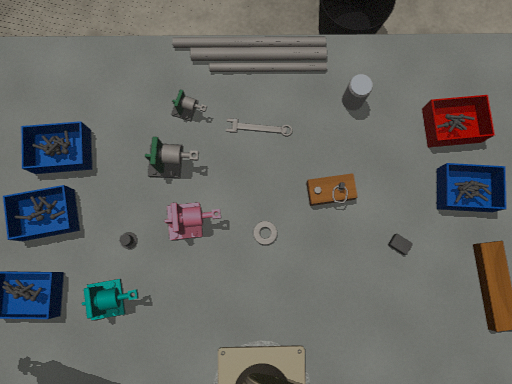

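The scene shows four brackets (top view): large green (170,155), small green (187,105), pink (187,220) and turquoise (107,298). I choose the large green one. The only stand is at (332,190), with the linchpin at about (340,187), its ring pointing towards the robot, and the plain pin at (318,190). Next is a close crop of both, plus measurement.

```bash
cat > h.py <<'E'
from plant import *
import cv2,numpy as np
from scipy.spatial.transform import Rotation as R
def proj(c,P):
    k=get_calibration(c);E=k["extrinsics"];p=np.atleast_2d(P)@E[:3,:3].T+E[:3,3];p=p@k["camera_matrix"].T
    return p[:,:2]/p[:,2:]
def back(c,uv,z):
    k=get_calibration(c);E=k["extrinsics"];d=E[:3,:3].T@np.linalg.solve(k["camera_matrix"],[*uv,1]);o=-E[:3,:3].T@E[:3,3]
    return o+d*(z-o[2])/d[2]
def crop(c,x,y,w,h,s):
    im=read_camera(c)[:,:,::-1];return cv2.resize(im[y:y+h,x:x+w],None,fx=s,fy=s,interpolation=cv2.INTER_CUBIC)
E
python3 - <<'E'
from h import *
a=crop("top",295,165,70,50,5.7);b=crop("top",140,130,70,50,5.7);c=crop("scene",140,180,70,50,5.7);d=crop("scene",310,175,70,50,5.7)
cv2.imwrite("pics/c1.png",np.vstack([np.hstack([a,b]),np.hstack([c,d])]))
E
```

```text
(no output)
```

View pics/c1.png

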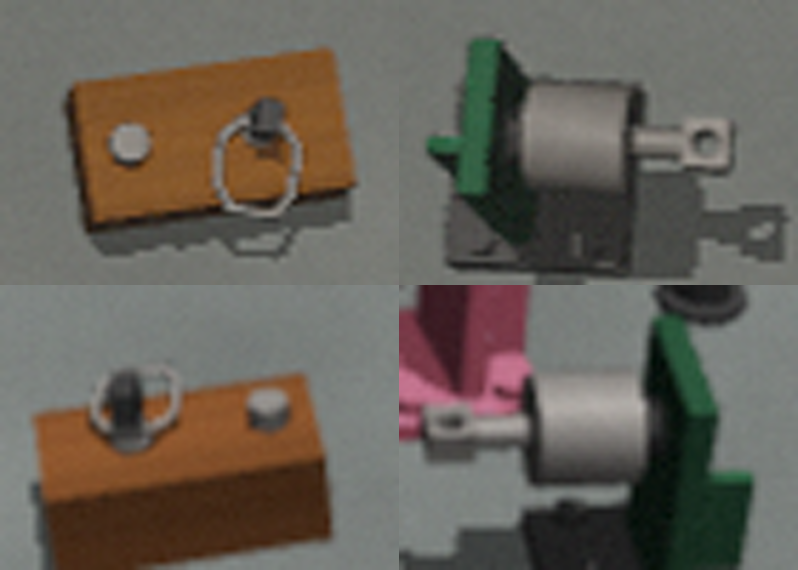

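```bash
python3 - <<'E'
from h import *
T=lambda u,v:(295+u/5.7,165+v/5.7)
B=lambda u,v:(140+(u-399)/5.7,130+v/5.7)
S=lambda u,v:(140+u/5.7,180+(v-285)/5.7)
D=lambda u,v:(310+(u-399)/5.7,175+(v-285)/5.7)
p=lambda n,c,uv,z:print(n,back(c,uv,z).round(4))
for n,u in(("tl",(75,85)),("tr",(333,48)),("br",(353,187)),("bl",(92,222))):p("st "+n,"top",T(*u),.045)
p("plain","top",T(130,145),.057);p("block","top",T(268,106),.078)
p("block scene","scene",S(128,376),.078);p("plain scene","scene",S(268,395),.057)
p("bar l","top",T(235,212),.06);p("bar r","top",T(280,212),.06)
p("hole top","top",B(706,143),.094);p("hole scene","scene",D(457,421),.094)
for u in((685,118),(735,118),(732,170),(683,168)):p("eye corner","top",B(*u),.094)
p("roller t","top",B(525,85),.11);p("roller tr","top",B(642,86),.11)
p("base br","top",B(632,270),.01);p("base bl","top",B(447,264),.01)
print(R.from_quat(get_obs()["tcp_rot"]).as_matrix().round(3))
E
```

```text
st tl [ 0.5227 -0.1315  0.045 ]
st tr [ 0.5381 -0.2494  0.045 ]
st br [ 0.4743 -0.2555  0.045 ]
st bl [ 0.4602 -0.1372  0.045 ]
plain [ 0.493  -0.1539  0.057 ]
block [ 0.5062 -0.2126  0.078 ]
block scene [ 0.5036 -0.2062  0.078 ]
plain scene [ 0.4965 -0.1485  0.057 ]
bar l [ 0.4618 -0.1992  0.06  ]
bar r [ 0.4615 -0.2193  0.06  ]
hole top [0.5805 0.1562 0.094 ]
hole scene [0.5867 0.164  0.094 ]
eye corner [0.5918 0.1654 0.094 ]
eye corner [0.5915 0.1437 0.094 ]
eye corner [0.5684 0.1449 0.094 ]
eye corner [0.5695 0.1661 0.094 ]
roller t [0.6034 0.232  0.11  ]
roller tr [0.6023 0.1818 0.11  ]
base br [0.5405 0.2006 0.01  ]
base bl [0.5445 0.2857 0.01  ]
[[-0.    -0.975  0.222]
 [ 0.     0.222  0.975]
 [-1.     0.     0.   ]]
```

Chosen: stand centre (0.499,-0.193) with linchpin ≈(0.5025,-0.213), ring towards −x; the bracket eye is ≈(0.5805,0.156,0.094), +x ≈ world −y. The measured stand is 119×64 mm and the eye about 22 mm, both as specified.

```bash
cat >> h.py <<'E'
def rows(pos,zyaw=None,tilt=0):
    """shares to reach pos; jaw axis at world yaw zyaw (deg), tilt: tool x leans to tool +y"""
    o=get_obs();M=R.from_quat(o["tcp_rot"])
    d=M.inv().apply(np.array(pos)-o["tool_pos"])
    if zyaw is None: rv=np.zeros(3)
    else:
        a=np.radians(zyaw);z=np.array([np.cos(a),np.sin(a),0]);x=np.array([0,0,-1.]);y=np.cross(z,x)
        t=np.radians(tilt);x=np.cos(t)*x+np.sin(t)*y;y=np.cross(z,x)
        rv=(M.inv()*R.from_matrix(np.c_[x,y,z])).as_rotvec()
    print("t",o["clock"],"pos",o["tool_pos"].round(4),"F",np.round(o["wrist_force"],1),"M",np.round(o["ft_torque"],2),"q",np.round(o["qpos"],2),"w",round(o["grip_width"],4))
    print("rows",(d/.4).round(4).tolist(),(rv/np.pi).round(4).tolist(),"n>=",round(max(np.linalg.norm(d)/.0625,np.linalg.norm(rv)/np.radians(10.7)),1))
E
python3 -m inch '[[0,-0.475,-0.615,0.294,0,0],[0,-0.475,-0.615,0.294,0,0],[0,-0.475,-0.615,0.294,0,0],[0,-0.475,-0.615,0.294,0,0],[0,-0.475,-0.615,0.294,0,0]]' 0.53
python3 -c "from h import *;rows([.5025,-.213,.15],-93)"
```

```text
clock: 1.52
tool_pos: [0.2643, 0.3013, 0.2052]
tcp_rot: [-0.147, 0.691, 0.147, 0.692]
wrist_force: [1.5, 0.3, 0.5]
grip_width: 0.04
t 1.525 pos [0.2643 0.3013 0.2052] F [1.5 0.3 0.5] M [ 0.02 -0.01 -0.04] q [ 0.72 -0.44  2.   -0.    1.58  0.3 ] w 0.04
rows [0.1379, -1.4168, 0.022] [0.6497, 0.0002, -0.0004] n>= 10.9
```

```bash
python3 -m inch '[[0.05,-0.75,0.01,0.29,0,0],[0.05,-0.75,0.01,0.29,0,0],[0.05,-0.75,0.01,0.29,0,0],[0.05,-0.75,0.01,0.29,0,0],[0.05,-0.75,0.01,0.29,0,0]]'
python3 -c "from h import *;rows([.5025,-.213,.15],-93)"
```

```text
clock: 2.15
tool_pos: [0.3914, 0.0288, 0.1853]
tcp_rot: [0.173, 0.685, -0.173, 0.686]
wrist_force: [0.1, 0.0, -0.6]
grip_width: 0.0399
t 2.15 pos [0.3914 0.0288 0.1853] F [ 0.1  0.  -0.6] M [ 0.07 -0.04  0.05] q [-0.06 -0.46  2.05 -0.    1.55  0.44] w 0.0399
rows [0.0886, -0.4002, 0.5313] [0.3592, 0.0003, -0.0004] n>= 6.0
```

```bash
python3 -m inch '[[0.0886,-0.4002,0.5313,0.3592,0,0],[0.0886,-0.4002,0.5313,0.3592,0,0],[0.0886,-0.4002,0.5313,0.3592,0,0],[0.0886,-0.4002,0.5313,0.3592,0,0],[0.0886,-0.4002,0.5313,0.3592,0,0]]'
python3 -m inch '[[0,0,0,0.07,0,0],[0,0,0,0.07,0,0],[0,0,0,0.07,0,0]]'
python3 - <<'E'
from h import *
rows([.5025,-.213,.150],-93)
a=crop("top",290,150,80,70,7)
cv2.imwrite("pics/c2.png",a)
for P in ([.5025,-.213,.045],[.5025,-.213,.078]):print(proj("top",P))
E
```

```text
clock: 2.78
tool_pos: [0.5036, -0.213, 0.1484]
tcp_rot: [0.464, 0.533, -0.465, 0.533]
wrist_force: [-1.6, 0.1, -0.3]
grip_width: 0.0403
clock: 3.15
tool_pos: [0.5035, -0.2096, 0.1497]
tcp_rot: [0.517, 0.482, -0.517, 0.482]
wrist_force: [-0.5, 0.8, -0.2]
grip_width: 0.0401
t 3.15 pos [ 0.5035 -0.2096  0.1497] F [-0.5  0.8 -0.2] M [-0.01 -0.   -0.02] q [-0.49  0.02  1.71  0.    1.42  1.15] w 0.0401
rows [-0.0007, -0.0018, 0.0086] [-0.0058, 0.0, -0.0001] n>= 0.1
[[339.98817262 187.19826006]]
[[342.22129891 185.0661401 ]]
```

View pics/c2.png

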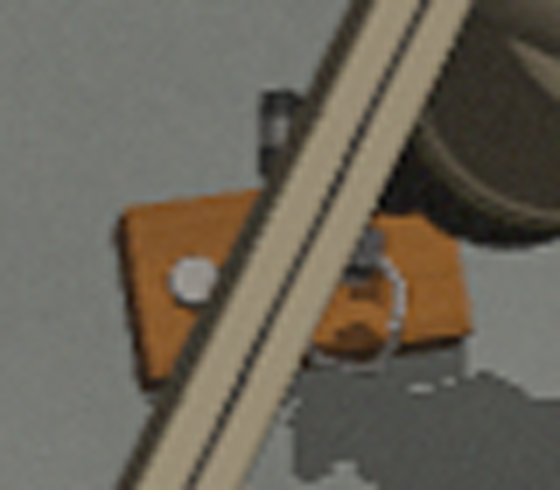

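The crop shows the arm hiding half the stand, with the linchpin block at about (343,185), which agrees with the projected (342,185). I'll descend and grip.

```bash
python3 -m inch '[[0.1,-0.0018,0.0086,-0.006,0,0],[0.18,-0.0018,0.0086,-0.006,0,0],[0.22,-0.0018,0.0086,-0.006,0,0],[0.22,-0.0018,0.0086,-0.006,0,0],[0.22,-0.0018,0.0086,-0.006,0,0]]'
python3 -m inch '[[0,0,0,0,0,0],[0,0,0,0,0,0],[0,0,0,0,0,0],[0,0,0,0,0,0],[0,0,0,0,0,0]]' 1
python3 -c "from h import *;rows([.5025,-.213,.150],-93)"
```

```text
clock: 3.82
tool_pos: [0.5035, -0.2137, 0.0632]
tcp_rot: [0.514, 0.485, -0.513, 0.487]
wrist_force: [-0.4, 0.2, -0.2]
grip_width: 0.0405
clock: 4.45
tool_pos: [0.5024, -0.2132, 0.0615]
tcp_rot: [-0.514, -0.486, 0.514, -0.486]
wrist_force: [0.6, -0.4, -0.5]
grip_width: 0.0003
t 4.45 pos [ 0.5024 -0.2132  0.0615] F [ 0.6 -0.4 -0.5] M [-0.01  0.02 -0.02] q [-0.5   0.1   1.79  0.    1.25  1.13] w 0.0003
rows [-0.2212, 0.0002, -0.0005] [-0.001, -0.0, 0.0] n>= 1.4
```

The gripper shut on nothing, so I'll look.

```bash
python3 - <<'E'
from h import *
a=crop("scene",120,150,100,100,4);b=crop("top",290,150,80,80,5)
cv2.imwrite("pics/c3.png",np.hstack([a,b]))
print(proj("scene",[[.5025,-.213,.045],[.5025,-.213,.078]]))
E
```

```text
[[161.26249906 206.70267997]
 [159.65174854 195.92782389]]
```

View pics/c3.png

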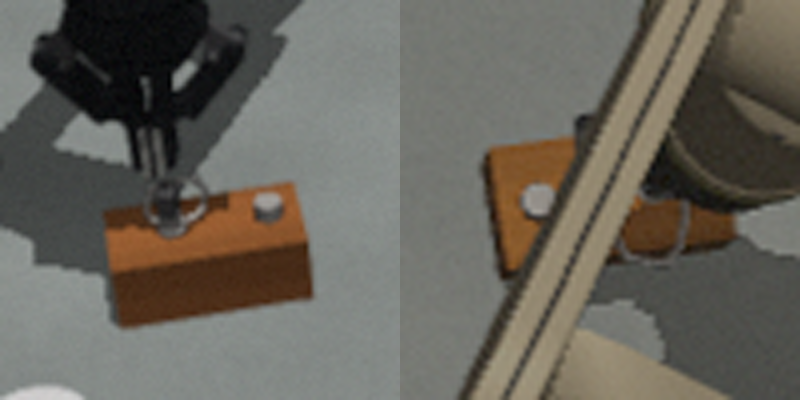

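```bash
python3 - <<'E'
from h import *
print("start tcp",proj("scene",[.1331,.5851,.205]),proj("top",[.1331,.5851,.205]))
o=get_obs();print(o["tool_pos"],proj("scene",[o["tool_pos"],[.4943,-.2132,.0615],[.4843,-.2132,.0615]]))
for c in("scene","top"):
    read_camera(c)
    for q in("linchpin","ring_wire","stand","plain_pin"):
        for d in boxes_of(c,q)[:2]:print(c,q,round(d["p"],2),np.round(d["location"],3))
a=cv2.imread("pics/scene0.png")[0:80,380:490]
cv2.imwrite("pics/c4.png",np.hstack([cv2.resize(a,(440,320),interpolation=2),crop("scene",140,170,50,50,6.4)]))
E
```

```text
start tcp [[425.81975242  69.31726528]] [[-19.42161385 354.37940152]]
[ 0.5024043  -0.21322788  0.06148936] [[160.37156196 201.3453488 ]
 [160.49075177 199.38551525]
 [160.62273155 197.00125605]]
scene linchpin 0.57 [ 0.505 -0.207  0.056]
scene stand 0.8 [ 0.524 -0.193  0.044]
top linchpin 0.45 [ 0.394 -0.014  0.019]
top ring_wire 0.53 [ 0.468 -0.218  0.058]
top stand 0.81 [ 0.491 -0.157  0.046]
```

View pics/c4.png

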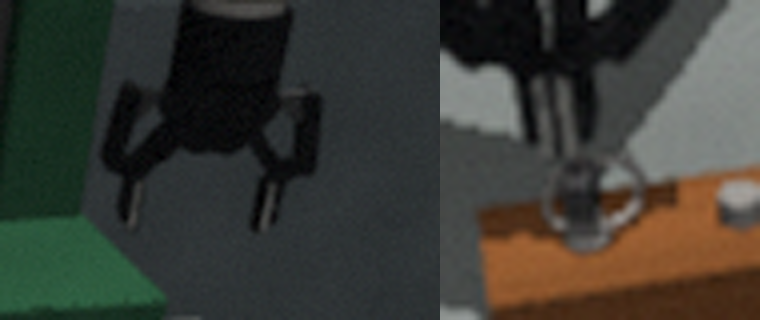

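Both scene pictures show the fingertips about 25 mm higher than the reported TCP projects to; the stand and pin do match their projections. So the tips are just above the block. I'll open, go lower while feeling the force, and grip again.

```bash
python3 -m inch '[[0,0,0,0,0,0],[0,0,0,0,0,0],[0,0,0,0,0,0],[0,0,0,0,0,0]]' 0.53
python3 -m inch '[[0.02,0,0,0,0,0],[0.035,0,0,0,0,0],[0.035,0,0,0,0,0]]'
python3 - <<'E'
from h import *
rows([.5025,-.213,.150],-93)
cv2.imwrite("pics/c5.png",crop("scene",120,150,80,70,8))
E
```

```text
clock: 5.6
tool_pos: [0.5025, -0.2133, 0.0616]
tcp_rot: [-0.514, -0.486, 0.514, -0.486]
wrist_force: [-0.6, -0.3, -0.8]
grip_width: 0.0406
clock: 5.98
tool_pos: [0.5017, -0.2128, 0.0464]
tcp_rot: [-0.513, -0.487, 0.514, -0.485]
wrist_force: [-0.3, 0.5, -0.3]
grip_width: 0.0404
t 5.975 pos [ 0.5017 -0.2128  0.0464] F [-0.3  0.5 -0.3] M [0.02 0.03 0.02] q [-0.5   0.12  1.8   0.    1.22  1.13] w 0.0404
rows [-0.259, 0.0016, 0.0002] [-0.001, -0.0003, 0.0006] n>= 1.7
```

View pics/c5.png

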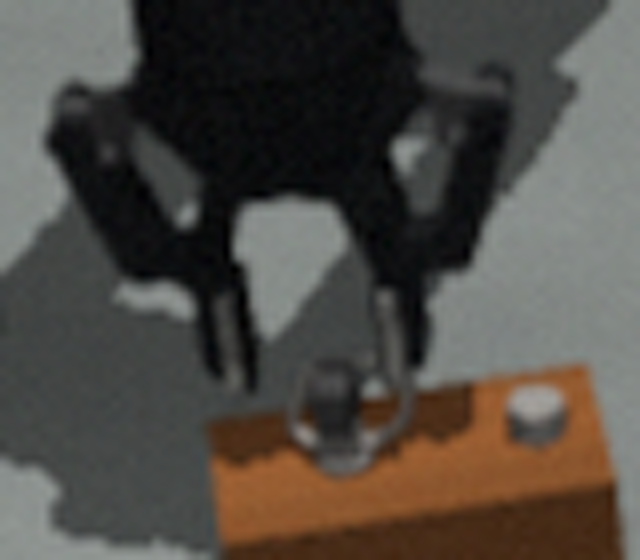

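Finger shadows on the stand top confirm it: the tips are about 23 mm higher than reported. They sit at x≈0.50 and the middle is about 4 mm short in y. I'll go 9 mm down, 3.5 mm to +y, and close.

```bash
python3 -m inch '[[0.01,0,-0.009,0,0,0],[0.024,0,-0.009,0,0,0],[0.024,0,-0.009,0,0,0]]'
python3 -m inch '[[0.0,0,0,0,0,0],[0,0,0,0,0,0],[0,0,0,0,0,0],[0,0,0,0,0,0],[0,0,0,0,0,0]]' 1
python3 -c "from h import *;rows([.5025,-.213,.150],-93)"
```

```text
clock: 6.4
tool_pos: [0.5022, -0.2093, 0.0372]
tcp_rot: [-0.513, -0.486, 0.514, -0.486]
wrist_force: [0.1, 0.7, 0.1]
grip_width: 0.0401
clock: 7.02
tool_pos: [0.5029, -0.2098, 0.0382]
tcp_rot: [0.514, 0.486, -0.514, 0.486]
wrist_force: [0.8, 0.8, 2.4]
grip_width: 0.0102
t 7.025 pos [ 0.5029 -0.2098  0.0382] F [0.8 0.8 2.4] M [-0.08 -0.06  0.05] q [-0.49  0.13  1.81 -0.    1.21  1.14] w 0.0102
rows [-0.2794, -0.0004, 0.0081] [-0.001, 0.0001, -0.0002] n>= 1.8
```

```bash
python3 -m inch '[[0,0,0,0,0,0],[0,0,0,0,0,0]]'
python3 -m inch '[[-0.03,0,0,0,0,0],[-0.08,0,0,0,0,0],[-0.16,0,0,0,0,0],[-0.28,0,0,0,0,0],[-0.33,0,0,0,0,0]]'
python3 - <<'E'
from h import *
rows([.5805,.156,.20],0)
cv2.imwrite("pics/c6.png",crop("scene",110,110,100,90,7))
E
```

```text
clock: 7.28
tool_pos: [0.5029, -0.2098, 0.0382]
tcp_rot: [0.514, 0.486, -0.514, 0.486]
wrist_force: [-0.4, -0.3, 3.2]
grip_width: 0.0101
clock: 7.9
tool_pos: [0.504, -0.2103, 0.1737]
tcp_rot: [0.514, 0.484, -0.513, 0.488]
wrist_force: [-0.4, 0.0, -1.6]
grip_width: 0.0104
t 7.9 pos [ 0.504  -0.2103  0.1737] F [-0.4  0.  -1.6] M [ 0.04  0.01 -0.03] q [-0.49 -0.    1.69  0.    1.46  1.14] w 0.0104
rows [-0.0668, 0.1405, -0.9248] [-0.5176, 0.0016, -0.0006] n>= 8.7
```

View pics/c6.png

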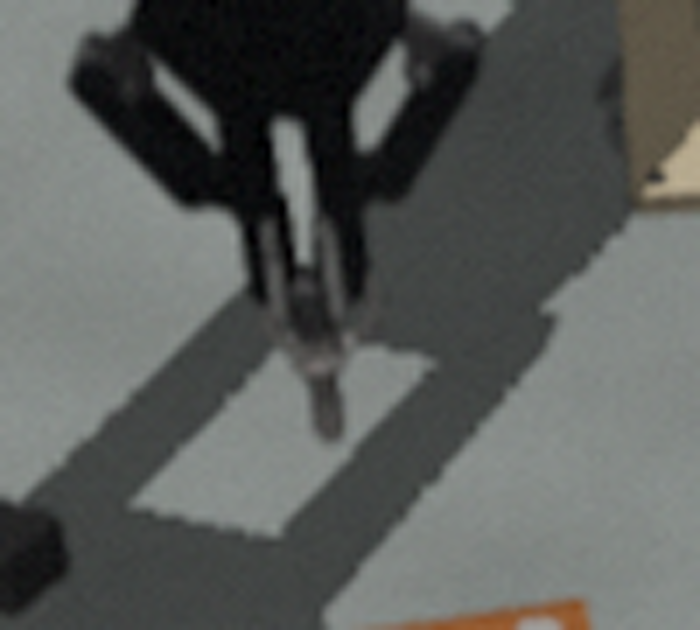

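The pin is held upright (viewed: flange at (155.7,161), tip at (157,173), ring visible); width reads 10 mm. Next I carry it towards the eye with a 93° turn.

```bash
python3 -m inch '[[-0.02,0.07,-0.46,-0.26,0,0],[-0.02,0.07,-0.46,-0.26,0,0],[-0.02,0.07,-0.46,-0.26,0,0],[-0.02,0.07,-0.46,-0.26,0,0],[-0.02,0.07,-0.46,-0.26,0,0]]'
python3 -c "from h import *;rows([.5805,.156,.175],0)"
```

```text
clock: 8.57
tool_pos: [0.54, -0.0261, 0.1761]
tcp_rot: [0.276, 0.652, -0.277, 0.65]
wrist_force: [-0.1, -0.3, -1.4]
grip_width: 0.0102
t 8.575 pos [ 0.54   -0.0261  0.1761] F [-0.1 -0.3 -1.4] M [-0.01  0.03  0.02] q [-0.14 -0.01  1.69 -0.    1.47  0.66] w 0.0102
rows [0.0027, 0.389, -0.2571] [-0.2556, -0.0008, 0.0002] n>= 4.3
```

```bash
python3 -m inch '[[0,0.389,-0.257,-0.2556,0,0],[0,0.389,-0.257,-0.2556,0,0],[0,0.389,-0.257,-0.2556,0,0],[0,0.389,-0.257,-0.2556,0,0],[0,0.389,-0.257,-0.2556,0,0]]'
python3 -m inch '[[0.05,0,0,0,0,0],[0.09,0,0,0,0,0],[0.09,0,0,0,0,0]]'
python3 - <<'E'
from h import *
rows([.5805,.156,.138],0)
x,y=270,130
a=crop("scene",x,y,90,80,6)
b=crop("top",150,115,70,80,6)
for im,c,ox,oy in((a,"scene",x,y),(b,"top",150,115)):
    p=get_obs()["tool_pos"]
    for dz in(.007,-.024):
        u=(proj(c,p+[0,0,dz])[0]-[ox,oy])*6;cv2.circle(im,tuple(int(i) for i in u),3,(0,0,255),1)
    u=(proj(c,[.5805,.1562,.094])[0]-[ox,oy])*6;cv2.circle(im,tuple(int(i) for i in u),3,(255,0,0),1)
cv2.imwrite("pics/c7.png",np.hstack([cv2.resize(a,(440,391)),cv2.resize(b,(342,391))]))
cv2.imwrite("pics/raw7.png",read_camera("scene")[:,:,::-1])
E
```

```text
clock: 9.2
tool_pos: [0.5814, 0.1554, 0.1756]
tcp_rot: [-0.0, 0.708, -0.0, 0.706]
wrist_force: [0.4, -0.8, 0.1]
grip_width: 0.0104
clock: 9.57
tool_pos: [0.5803, 0.1536, 0.1383]
tcp_rot: [0.002, 0.709, -0.003, 0.705]
wrist_force: [-0.7, 0.2, -0.2]
grip_width: 0.0105
t 9.575 pos [0.5803 0.1536 0.1383] F [-0.7  0.2 -0.2] M [ 0.02 -0.01  0.03] q [0.17 0.18 1.56 0.   1.41 0.18] w 0.0105
rows [0.0007, 0.0059, 0.0004] [-0.0025, -0.0018, 0.0003] n>= 0.1
```

View pics/c7.png

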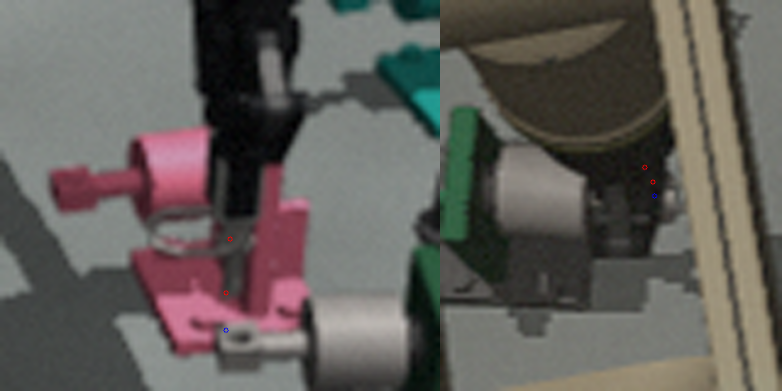

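```bash
python3 - <<'E'
from h import *
im=read_camera("scene")
g=im.astype(int).mean(2)
print("gray cols 306..332");
for r in range(176,208):print(r,*[f"{int(v):3d}" for v in g[r,306:333]])
for q in("linchpin","eye"):
    for d in masks_of("scene",q)[:2]:
        m=d["pixels"];ys,xs=np.nonzero(m)
        if len(ys) and 290<xs.mean()<345: print(q,d["p"],xs.min(),xs.max(),ys.min(),ys.max());[print(y,xs[ys==y].min(),xs[ys==y].max()) for y in sorted(set(ys))if y>174]
p=get_obs()["tool_pos"];print(proj("scene",[p+[0,0,.007],p+[0,0,-.024]]))
E
```

```text
gray cols 306..332
176 134 133 132 130 129 129 114  74  43  53  46  52  62  63  56  66  75  83  87  91  93  91  89  88  92  86 100
177 134 131 130 130 127 127 115  71  46  66  54  56  57  68  63  73  86  86  86  86  83  89  88  88  88  87 104
178 113 122 132 119 120 118 107  69  43  58  62  58  64  69  68  91  94  87  87  88  85  87  89  88  89  90 104
179 130 140 128  98  97  96  87  70  58  68  78  73  68  62  68  90  91  85  89  87  87  87  89  87  86  88 106
180 118 131 102  81  77  76  76  70  68  78  79  70  64  55  57  64  77  87  87  88  88  87  86  90  91  90 109
181  74  80  75  79  78  79  78  66  55  59  52  52  55  57  46  54  79  87  89  87  87  87  90  87  86  88 113
182  79  88  87  87  86  86  85  68  45  44  45  47  57  57  46  55  78  88  88  87  88  87  89  85  87  85 115
183  82  85  90  85  87  88  88  79  57  41  44  54  56  60  50  58  81  87  87  98  95  88  87  86  87  89 116
184  86  82  90  88  87  88  84  86  66  39  44  52  57  67  52  60  81  87  90  99  95  85  88  86  85  89 114
185  88  87  87  86  85  87  86  86  82  61  48  52  60  67  55  61  84  
[... 2083 characters left out ...]
138 138 101  71  76  74  78  76  73  74  76  98 119 125 124 122 120 132 133  89  36
205 140 139 139 139 138 140 139 137 113  81  80  83  82  78  83  81  89 109 131 136 134 138 137 137 135  96  50
206 142 141 137 136 138 141 136 138 126 110 116 115 115 114 118 117 122 126 136 135 137 132 133 136 137 103  53
207 140 141 139 138 138 138 139 135 133 137 137 138 138 137 137 139 138 133 136 135 134 135 135 134 135 109  61
linchpin 0.67 311 322 174 190
175 316 321
176 315 321
177 315 322
178 314 322
179 313 321
180 311 321
181 312 321
182 314 320
183 315 320
184 315 320
185 315 320
186 315 320
187 315 319
188 315 319
189 316 319
190 316 318
[[317.31663998 178.55126277]
 [316.45811638 189.63704049]]
```

```bash
python3 - <<'E'
from h import *
p=get_obs()["tool_pos"];t=back("scene",(318.0,189.5),p[2]-.024);h=back("scene",(319.1,198.4),.094)
print(p,t,h,h-t)
E
```

```text
[0.58313401 0.15431152 0.14288808] [0.58307316 0.15795472 0.11888808] [0.58458756 0.16187406 0.094     ] [ 0.0015144   0.00391935 -0.02488808]
```

```bash
for i in 1 2; do python3 -m inch '[[0,0,0,0,0,0],[0,0,0,0,0,0]]' | sed -n '1,2p;4p'; python3 -c "
from plant import *;o=get_obs();print(o['tool_pos'],o['clock'],o['qpos'].round(4) if hasattr(o['qpos'],'round') else o['qpos'])";done
```

```text
clock: 10.12
tool_pos: [0.5827, 0.1543, 0.1423]
wrist_force: [-0.5, -0.2, -0.4]
[0.58271514 0.15432226 0.14228918] 10.125 [0.1738 0.1734 1.556  0.     1.4116 0.1804]
clock: 10.38
tool_pos: [0.5825, 0.1543, 0.142]
wrist_force: [0.5, 0.2, -1.2]
[0.58252755 0.15431699 0.14195726] 10.375 [0.1739 0.1738 1.5563 0.     1.4115 0.1803]
```

```bash
python3 -m inch '[[0.02,0.0098,0.004,0,0,0],[0.04,0.0098,0.004,0,0,0],[0.04,0.0098,0.004,0,0,0],[0.04,0.0098,0.004,0,0,0],[0.04,0.0098,0.004,0,0,0]]'
for i in 1; do python3 -m inch '[[0.004,0,0,0,0,0],[0.008,0,0,0,0,0],[0.012,0,0,0,0,0],[0.012,0,0,0,0,0]]'; done
```

```text
clock: 11.0
tool_pos: [0.5844, 0.1582, 0.1263]
tcp_rot: [0.002, 0.707, -0.002, 0.707]
wrist_force: [0.1, 0.4, -0.6]
grip_width: 0.0102
clock: 11.5
tool_pos: [0.584, 0.1581, 0.1209]
tcp_rot: [0.002, 0.707, -0.002, 0.707]
wrist_force: [-0.4, -0.8, -1.1]
grip_width: 0.0101
```

```bash
python3 - <<'E'
from h import *
im=read_camera("scene");g=im.astype(int).mean(2)
p=get_obs()["tool_pos"];print(p,proj("scene",[p+[0,0,-.024]]))
for r in range(182,206):print(r,*[f"{int(v):3d}" for v in g[r,310:330]])
E
```

```text
[0.58406489 0.15815038 0.12102308] [[317.57030605 197.35409431]]
182  88  87  88  69  48  47  57  51  41  46  56  54  59  69  83  88  88  91  86  84
183  88  84  86  80  56  42  44  39  51  55  61  59  63  67  81  97  94  88  90  86
184  87  90  87  85  68  44  56  45  51  60  63  61  59  89  95  99  95  90  90  90
185  84  87  88  86  78  62  66  55  53  53  64  65  68 101  97  87  88  86  86  86
186  88  87  88  87  85  70  60  60  57  61  68  63  89  98  87  83  82  94  99 104
187 107  85  87  90  90  79  69  75  72  71  66  62  86  87  83  95 116 132 137 139
188 105  77  73  77  77  79  80  73  68  64  53  57  75  87  88 106 141 155 158 156
189 121  97  79  79  78  78  75  60  52  53  55  57  77  87  89 114 147 156 156 158
190 155 138 126 105  87  83  90  67  51  57  56  62  79  87  89 120 148 155 156 155
191 159 158 157 138 103  86  86  64  50  56  54  64  77  87  90 122 149 157 156 155
192 156 157 158 155 140 127 104  62  50  55  61  71  85  87  90 127 132 126 140 148
193 157 158 156 156 158 156 140  85  50  61  68  73  82  87  89 135 107  68  96 110
194 148 155 158 157 157 157
[... 280 characters left out ...]
 142 142 146 146 142 132 121
198 153 145 146 109  69  64  63  58  57  66  77 111 136 139 141 141 147 148 148 146
199 136 139 131  97  57  64  87  81  60  54  63 117 142 156 169 173 172 171 170 170
200  90  93  90  69  47  63 119 129 114 112 121 139 143 143 159 163 163 158 159 157
201  89  86  82  66  42  54 103 119 119 118 119 118 108 105 118 123 120 120 119 117
202 120 114 110 108  67  48  71  76  77  74  77  70  67  74  78  83  80  78  78  77
203 140 139 138 137  88  58  70  75  75  76  73  76  75  79  84  85  83  81  81  91
204 139 141 136 140 100  74  74  74  80  73  73  77  73  98 119 123 121 120 123 128
205 139 140 138 137 108  82  80  85  81  81  82  84  89 109 129 135 136 134 134 136
```

```bash
python3 -m inch '[[0.004,0.0015,0,0,0,0],[0.007,0.0015,0,0,0,0],[0.01,0.0015,0,0,0,0],[0.01,0.0015,0,0,0,0]]'
python3 -c "from h import *;rows([.584,.158,.087],0)"
```

```text
clock: 12.05
tool_pos: [0.584, 0.1588, 0.117]
tcp_rot: [0.002, 0.707, -0.002, 0.707]
wrist_force: [-0.4, 0.8, -1.4]
grip_width: 0.0103
t 12.05 pos [0.584  0.1588 0.117 ] F [-0.4  0.8 -1.4] M [0.04 0.02 0.02] q [0.18 0.2  1.57 0.   1.37 0.19] w 0.0103
rows [0.0749, -0.002, -0.0] [-0.0021, -0.0001, 0.0] n>= 0.5
```

```bash
python3 -m inch '[[0.003,0,0,0,0,0],[0.006,0,0,0,0,0],[0.006,0,0,0,0,0]]'
python3 -c "from h import *;rows([.584,.158,.087],0)"
```

```text
clock: 12.42
tool_pos: [0.584, 0.1588, 0.1145]
tcp_rot: [0.002, 0.707, -0.002, 0.707]
wrist_force: [-0.2, 0.4, -0.4]
grip_width: 0.01
t 12.425 pos [0.584  0.1588 0.1145] F [-0.2  0.4 -0.4] M [ 0.08 -0.04 -0.02] q [ 0.18  0.2   1.58 -0.    1.36  0.19] w 0.01
rows [0.0689, -0.0019, -0.0] [-0.0021, -0.0001, 0.0] n>= 0.4
```

```bash
python3 -m inch '[[0.003,0,0,0,0,0],[0.006,0,0,0,0,0],[0.006,0,0,0,0,0]]'
python3 -m inch '[[0.003,0,0,0,0,0],[0.006,0,0,0,0,0],[0.006,0,0,0,0,0]]'
python3 -c "from h import *;rows([.584,.158,.087],0)"
```

```text
clock: 12.8
tool_pos: [0.5842, 0.1587, 0.1123]
tcp_rot: [0.002, 0.707, -0.002, 0.707]
wrist_force: [-0.5, -0.7, -1.0]
grip_width: 0.0102
clock: 13.18
tool_pos: [0.5842, 0.1587, 0.1099]
tcp_rot: [0.002, 0.707, -0.002, 0.707]
wrist_force: [0.7, -0.7, -0.2]
grip_width: 0.0101
t 13.175 pos [0.5842 0.1587 0.1099] F [ 0.7 -0.7 -0.2] M [-0.23 -0.25 -0.02] q [ 0.18  0.21  1.58 -0.    1.36  0.19] w 0.0101
rows [0.0572, -0.0017, -0.0006] [-0.0021, 0.0, 0.0001] n>= 0.4
```

```bash
python3 -m inch '[[0.003,0,0,0,0,0],[0.006,0,0,0,0,0],[0.006,0,0,0,0,0]]'
python3 -c "from h import *;rows([.584,.158,.087],0)"
python3 -m inch '[[0.003,0,0,0,0,0],[0.006,0,0,0,0,0],[0.006,0,0,0,0,0]]'
python3 -c "from h import *;rows([.584,.158,.087],0)"
```

```text
clock: 13.55
tool_pos: [0.5842, 0.1587, 0.1074]
tcp_rot: [0.002, 0.707, -0.002, 0.707]
wrist_force: [1.0, -2.2, -1.3]
grip_width: 0.0098
t 13.55 pos [0.5842 0.1587 0.1074] F [ 1.  -2.2 -1.3] M [-0.36 -0.22 -0.01] q [ 0.18  0.21  1.58 -0.    1.35  0.19] w 0.0098
rows [0.0511, -0.0018, -0.0004] [-0.0021, -0.0, 0.0] n>= 0.3
clock: 13.92
tool_pos: [0.5841, 0.1587, 0.105]
tcp_rot: [0.002, 0.707, -0.002, 0.707]
wrist_force: [0.4, -1.7, 0.1]
grip_width: 0.0101
t 13.925 pos [0.5841 0.1587 0.105 ] F [ 0.4 -1.7  0.1] M [-0.36 -0.28 -0.01] q [ 0.18  0.21  1.58 -0.    1.35  0.19] w 0.0101
rows [0.045, -0.0018, -0.0004] [-0.0021, -0.0, 0.0] n>= 0.3
```

Sinking in with about 2 N of side load and no vertical resistance, so it is in the hole. I'll continue with a slight sideways relief.

```bash
python3 -m inch '[[0.003,-0.001,0.0008,0,0,0],[0.006,-0.001,0.0008,0,0,0],[0.01,-0.001,0.0008,0,0,0],[0.01,-0.001,0.0008,0,0,0]]'
python3 -c "from h import *;rows([.584,.158,.087],0)"
python3 -m inch '[[0.003,0,0,0,0,0],[0.006,0,0,0,0,0],[0.01,0,0,0,0,0],[0.01,0,0,0,0,0]]'
python3 -c "from h import *;rows([.584,.158,.087],0)"
```

```text
clock: 14.42
tool_pos: [0.5843, 0.1584, 0.1008]
tcp_rot: [0.002, 0.707, -0.002, 0.707]
wrist_force: [-0.0, -1.7, -0.7]
grip_width: 0.0101
t 14.425 pos [0.5843 0.1584 0.1008] F [-0.  -1.7 -0.7] M [-0.13 -0.07  0.02] q [0.18 0.22 1.59 0.   1.34 0.19] w 0.0101
rows [0.0345, -0.001, -0.0006] [-0.002, -0.0002, 0.0] n>= 0.2
clock: 14.92
tool_pos: [0.5843, 0.1584, 0.0969]
tcp_rot: [0.002, 0.707, -0.002, 0.707]
wrist_force: [0.4, -0.6, -1.5]
grip_width: 0.0104
t 14.925 pos [0.5843 0.1584 0.0969] F [ 0.4 -0.6 -1.5] M [-0.11 -0.08  0.02] q [ 0.18  0.22  1.59 -0.    1.33  0.19] w 0.0104
rows [0.0247, -0.001, -0.0008] [-0.0021, -0.0001, 0.0] n>= 0.2
```

```bash
python3 -m inch '[[0.003,0,0,0,0,0],[0.006,0,0,0,0,0],[0.01,0,0,0,0,0],[0.01,0,0,0,0,0]]'
python3 -m inch '[[0.002,0,0,0,0,0],[0.004,0,0,0,0,0],[0.006,0,0,0,0,0],[0.006,0,0,0,0,0]]'
python3 -c "from h import *;rows([.584,.158,.087],0)"
python3 -m inch '[[0.002,0,0,0,0,0],[0.004,0,0,0,0,0],[0.005,0,0,0,0,0],[0.005,0,0,0,0,0]]'
python3 -c "from h import *;rows([.584,.158,.087],0)"
```

```text
clock: 15.42
tool_pos: [0.5843, 0.1584, 0.0929]
tcp_rot: [0.002, 0.707, -0.002, 0.707]
wrist_force: [-0.4, -0.9, -1.6]
grip_width: 0.01
clock: 15.92
tool_pos: [0.5844, 0.1584, 0.0907]
tcp_rot: [0.002, 0.707, -0.002, 0.707]
wrist_force: [0.7, 0.3, -2.1]
grip_width: 0.01
t 15.925 pos [0.5844 0.1584 0.0907] F [ 0.7  0.3 -2.1] M [-0.07 -0.02 -0.06] q [ 0.18  0.22  1.6  -0.    1.32  0.19] w 0.01
rows [0.0091, -0.0009, -0.0011] [-0.0021, -0.0, 0.0] n>= 0.1
clock: 16.42
tool_pos: [0.5844, 0.1584, 0.0887]
tcp_rot: [0.002, 0.707, -0.002, 0.707]
wrist_force: [0.6, 0.2, -0.6]
grip_width: 0.0103
t 16.425 pos [0.5844 0.1584 0.0887] F [ 0.6  0.2 -0.6] M [ 0.01 -0.06 -0.02] q [0.18 0.23 1.6  0.   1.32 0.19] w 0.0103
rows [0.0042, -0.0011, -0.0011] [-0.002, -0.0, -0.0] n>= 0.0
```

```bash
for i in 1 2 3; do python3 -m inch '[[0.001,0,0,0,0,0],[0.0025,0,0,0,0,0],[0.0025,0,0,0,0,0]]' | sed -n '2p;4p'; done
python3 -c "from h import *;rows([.584,.158,.087],0)"
```

```text
tool_pos: [0.5844, 0.1584, 0.0877]
wrist_force: [0.4, -0.7, -0.4]
tool_pos: [0.5846, 0.1584, 0.0872]
wrist_force: [-2.9, -0.5, 2.6]
tool_pos: [0.5848, 0.1584, 0.0871]
wrist_force: [-6.2, -0.9, 11.3]
t 17.55 pos [0.5848 0.1584 0.0871] F [-6.2 -0.9 11.3] M [-0.24  0.95  0.06] q [ 0.18  0.23  1.6  -0.    1.31  0.19] w 0.01
rows [0.0003, -0.0011, -0.0019] [-0.002, 0.0002, -0.0] n>= 0.0
```

Flange home: resistance at reported z 0.0871, exactly as predicted. I'll relieve, release and retreat.

```bash
python3 -m inch '[[-0.002,0,0,0,0,0],[-0.002,0,0,0,0,0]]'| sed -n '2p;4p'
python3 -m inch '[[0,0,0,0,0,0],[0,0,0,0,0,0],[0,0,0,0,0,0],[0,0,0,0,0,0]]' 0.53
python3 -m inch '[[-0.03,0,0,0,0,0],[-0.1,0,0,0,0,0],[-0.2,0,0,0,0,0],[-0.2,0,0,0,0,0]]'
python3 - <<'E'
from h import *
rows([.584,.06,.15],0,50)
cv2.imwrite("pics/c8.png",crop("scene",285,140,75,75,8))
for d in boxes_of("scene","linchpin")[:2]+boxes_of("scene","ring_wire")[:2]:print(d)
E
```

```text
tool_pos: [0.5847, 0.1584, 0.0872]
wrist_force: [-3.4, -1.0, 6.6]
clock: 18.3
tool_pos: [0.5844, 0.1584, 0.0864]
tcp_rot: [0.002, 0.707, -0.002, 0.707]
wrist_force: [-0.1, -0.5, -0.0]
grip_width: 0.0402
clock: 18.8
tool_pos: [0.5875, 0.159, 0.1724]
tcp_rot: [0.003, 0.704, -0.002, 0.71]
wrist_force: [0.0, 0.3, 0.1]
grip_width: 0.0405
t 18.8 pos [0.5875 0.159  0.1724] F [0.  0.3 0.1] M [-0.05 -0.03 -0.05] q [ 0.18  0.16  1.51 -0.    1.46  0.19] w 0.0405
rows [0.0554, -0.2475, -0.0076] [-0.0007, 0.0034, 0.2773] n>= 4.7
{'location': [0.5894, 0.1563, 0.1014], 'p': 0.56}
{'location': [0.5965, 0.136, 0.1028], 'p': 0.59}
```

View pics/c8.png

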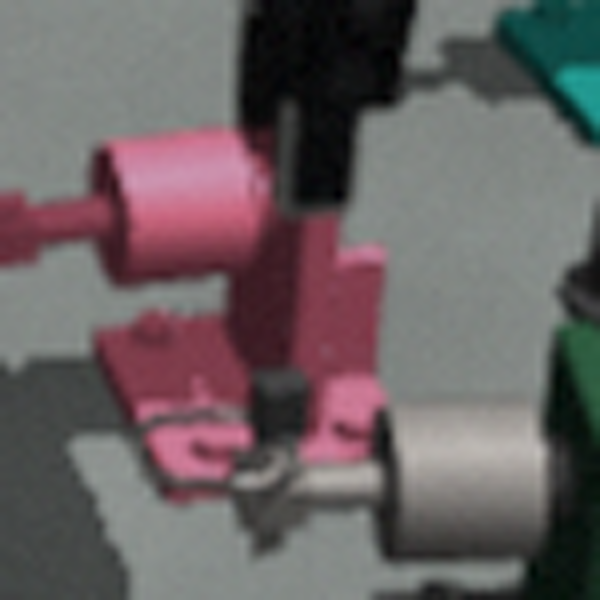

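The picture shows the pin home in the eye (block at px (320,190)), ring open to the free-end side and level. Now I move to the free-end side and tilt the tool, with the jaws set to a 17 mm gap to straddle the pin tip.

```bash
cat >> h.py <<'E'
def tip(P,tilt,off=.024):
    t=np.radians(tilt);rows(np.array(P)+off*np.array([0,np.sin(t),-np.cos(t)]),0,tilt)
E
python3 - <<'E'
from h import *
p=get_obs()["tool_pos"]
for dz in(0,.015,.02,.025,.03,.035):print(dz,proj("scene",p+[.034,0,dz]),proj("scene",p+[.020,0,dz]))
tip([.584,.075,.18],50)
E
python3 -m inch '[[-0.03,-0.14,0,0,0,0],[-0.03,-0.3,0,0,0,0.05],[-0.03,-0.3,0,0,0,0.1],[-0.03,-0.3,0,0,0,0.15]]' 0.8
python3 -c "from h import *;tip([.584,.075,.18],50)"
```

```text
0 [[323.16744765 181.08890492]] [[321.70934944 177.55127668]]
0.015 [[323.65465373 175.42620256]] [[322.17991845 171.91879345]]
0.02 [[323.818803   173.51832721]] [[322.33844492 170.02130838]]
0.025 [[323.98383767 171.60016099]] [[322.4978176  168.11369458]]
0.03 [[324.14976493 169.67162041]] [[322.65804329 166.19587075]]
0.035 [[324.31659204 167.73262108]] [[322.81912884 164.26775468]]
t 18.95 pos [0.5843 0.1584 0.1665] F [-0.7 -0.1 -0.3] M [ 0.01 -0.03  0.01] q [0.18 0.16 1.52 0.   1.46 0.19] w 0.0404
rows [0.0048, -0.1625, 0.0002] [-0.0019, 0.0009, 0.2778] n>= 4.7
clock: 19.45
tool_pos: [0.5836, 0.0374, 0.1785]
tcp_rot: [0.17, 0.686, 0.164, 0.688]
wrist_force: [-0.0, -0.5, -1.1]
grip_width: 0.017
t 19.45 pos [0.5836 0.0374 0.1785] F [-0.  -0.5 -1.1] M [-0.2  -0.    0.03] q [-0.32  0.17  1.57  0.45  1.56 -0.36] w 0.017
rows [0.0951, 0.1084, -0.0001] [-0.002, 0.0018, 0.1261] n>= 2.1
```

```bash
python3 -m inch '[[0,0,0,0,0,0.06],[0,0,0,0,0,0.12],[0,0,0,0,0,0.126],[0,0,0,0,0,0.126]]'
python3 -c "
from h import *;tip([.584,.118,.135],50,.026)"
```

```text
clock: 19.95
tool_pos: [0.5833, 0.0384, 0.1775]
tcp_rot: [0.299, 0.642, 0.294, 0.642]
wrist_force: [1.0, 0.9, -0.5]
grip_width: 0.017
t 19.95 pos [0.5833 0.0384 0.1775] F [ 1.   0.9 -0.5] M [-0.37 -0.02  0.02] q [-0.5   0.36  1.53  0.74  1.71 -0.56] w 0.017
rows [0.2854, 0.0484, 0.0003] [-0.002, 0.0012, 0.0021] n>= 1.9
```

```bash
cat >> h.py <<'E'
Y0=.1584
def ring(th,a,back=0,tilt=60,off=.026,X=.5845,dy=0):
    t=np.radians(tilt);d=np.array([-np.sin(t),-np.cos(t)]);u=np.array([-np.cos(t),np.sin(t)])
    B=np.array([.040*np.sin(th),.102-.040*np.cos(th)])
    C=B-(.002+back)*d-a*u
    print("th",th,"C",C.round(4));tip([X,Y0+dy-C[0],C[1]],tilt,off)
E
python3 -c "
from h import *;ring(1.75,-.002,.025)"
```

```text
th 1.75 C [0.0617 0.1244]
t 19.95 pos [0.5833 0.0384 0.1775] F [ 1.   0.9 -0.5] M [-0.37 -0.02  0.02] q [-0.5   0.36  1.53  0.74  1.71 -0.56] w 0.017
rows [0.2609, 0.0049, 0.0019] [-0.0019, 0.0014, 0.0577] n>= 1.7
```

```bash
python3 -m inch '[[0.1,0,0,0,0,0.0577],[0.2,0.005,0.002,0,0,0.0577],[0.26,0.005,0.002,0,0,0.0577],[0.26,0.005,0.002,0,0,0.0577]]'
python3 - <<'E'
from h import *
rows([.5,.0,.1])
im=crop("scene",270,140,85,75,7)
p=get_obs();M=R.from_quat(p["tcp_rot"]).as_matrix()
for off in(0,.026):
    u=(proj("scene",p["tool_pos"]-off*M[:,0])[0]-[270,140])*7;cv2.circle(im,tuple(int(i) for i in u),4,(0,0,255),1)
cv2.imwrite("pics/c9.png",im)
E
```

```text
clock: 20.45
tool_pos: [0.5845, 0.121, 0.1133]
tcp_rot: [0.354, 0.612, 0.353, 0.613]
wrist_force: [-0.4, 0.3, 0.1]
grip_width: 0.0168
t 20.45 pos [0.5845 0.121  0.1133] F [-0.4  0.3  0.1] M [-0.44  0.   -0.01] q [-0.44  0.49  1.61  0.9   1.63 -0.67] w 0.0168
rows [-0.246, -0.1803, -0.2105] [0.0, 0.0, 0.0] n>= 2.4
```

View pics/c9.png

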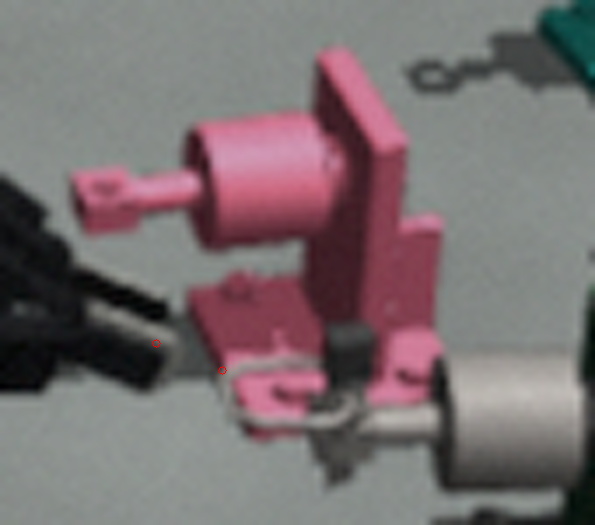

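Marker check: an offset of about 0.024 puts the marker right at the finger ends (165,345). The ring sits about level, with its bar at (230,398). Now I follow the bar's arc down.

```bash
sed -i 's/off=.026,X/off=.024,X/' h.py; python3 -c "
from h import *
ring(1.6,-.004,.004);ring(1.3,-.003,0);ring(1.0,-.001,0);ring(.75,.001)"
```

```text
th 1.6 C [0.0432 0.1096]
t 20.5 pos [0.5855 0.1198 0.1144] F [ 0.4 -0.6 -0.3] M [-0.35 -0.04 -0.03] q [-0.44  0.49  1.61  0.9   1.63 -0.67] w 0.0171
rows [0.056, -0.0159, -0.0027] [0.0001, 0.0014, 0.0002] n>= 0.4
th 1.3 C [0.0388 0.0949]
t 20.5 pos [0.5855 0.1198 0.1144] F [ 0.4 -0.6 -0.3] M [-0.35 -0.04 -0.03] q [-0.44  0.49  1.61  0.9   1.63 -0.67] w 0.0171
rows [0.084, -0.0422, -0.0028] [0.0001, 0.0014, 0.0002] n>= 0.6
th 1.0 C [0.0349 0.0823]
t 20.5 pos [0.5855 0.1198 0.1144] F [ 0.4 -0.6 -0.3] M [-0.35 -0.04 -0.03] q [-0.44  0.49  1.61  0.9   1.63 -0.67] w 0.0171
rows [0.1083, -0.0647, -0.0029] [0.0001, 0.0014, 0.0002] n>= 0.8
th 0.75 C [0.0295 0.0729]
t 20.5 pos [0.5855 0.1198 0.1144] F [ 0.4 -0.6 -0.3] M [-0.35 -0.04 -0.03] q [-0.44  0.49  1.61  0.9   1.63 -0.67] w 0.0171
rows [0.1317, -0.0783, -0.003] [0.0001, 0.0014, 0.0002] n>= 1.0
```

```bash
python3 -m inch '[[0.03,-0.01,-0.001,0,0,0],[0.056,-0.016,-0.003,0,0,0],[0.056,-0.016,-0.003,0,0,0],[0.07,-0.029,-0.003,0,0,0],[0.084,-0.042,-0.003,0,0,0]]'
python3 -m inch '[[0.01,-0.01,0,0,0,0],[0.024,-0.0225,0,0,0,0],[0.036,-0.03,0,0,0,0],[0.0475,-0.036,0,0,0,0],[0.0475,-0.036,0,0,0,0]]'
python3 - <<'E'
from h import *
ring(.75,.001);ring(.5,.003);ring(.3,.006);ring(.15,.008)
im=read_camera("scene")
for d in boxes_of("scene","ring_wire")[:2]:print(d)
E
```

```text
clock: 21.12
tool_pos: [0.5842, 0.1394, 0.081]
tcp_rot: [0.356, 0.611, 0.352, 0.614]
wrist_force: [1.0, -1.9, 0.0]
grip_width: 0.0174
clock: 21.75
tool_pos: [0.5836, 0.1497, 0.0592]
tcp_rot: [0.356, 0.611, 0.352, 0.613]
wrist_force: [1.1, -0.4, 0.1]
grip_width: 0.0172
th 0.75 C [0.0295 0.0729]
t 21.75 pos [0.5836 0.1497 0.0592] F [ 1.1 -0.4  0.1] M [-0.46 -0.01 -0.08] q [-0.4   0.57  1.63  0.93  1.55 -0.73] w 0.0172
rows [-0.002, 0.0036, 0.0023] [-0.0011, 0.0015, -0.0006] n>= 0.0
th 0.5 C [0.0224 0.0653]
t 21.75 pos [0.5836 0.1497 0.0592] F [ 1.1 -0.4  0.1] M [-0.46 -0.01 -0.08] q [-0.4   0.57  1.63  0.93  1.55 -0.73] w 0.0172
rows [0.0228, -0.004, 0.0022] [-0.0011, 0.0015, -0.0006] n>= 0.1
th 0.3 C [0.0166 0.0596]
t 21.75 pos [0.5836 0.1497 0.0592] F [ 1.1 -0.4  0.1] M [-0.46 -0.01 -0.08] q [-0.4   0.57  1.63  0.93  1.55 -0.73] w 0.0172
rows [0.0426, -0.0091, 0.0021] [-0.0011, 0.0015, -0.0006] n>= 0.3
th 0.15 C [0.0117 0.0565]
t 21.75 pos [0.5836 0.1497 0.0592] F [ 1.1 -0.4  0.1] M [-0.46 -0.01 -0.08] q [-0.4   0.57  1.63  0.93  1.55 -0.73] w 0.0172
rows [0.057, -0.0097, 0.002] [-0.0011, 0.0015, -0.0006] n>= 0.4
{'location': [0.5935, 0.1452, 0.0889], 'p': 0.43}
```

The network's ring centre (0.145, 0.089) fits θ≈0.75, so the ring is following. I continue with the force check.

```bash
python3 -m inch '[[0.011,-0.001,0.001,0,0,0],[0.022,-0.003,0.002,0,0,0],[0.032,-0.006,0.002,0,0,0],[0.042,-0.009,0.002,0,0,0],[0.042,-0.009,0.002,0,0,0]]'
python3 - <<'E'
from h import *
ring(.15,.008);ring(.05,.009);ring(0,.009);ring(-.05,.009)
im=read_camera("scene")
for d in boxes_of("scene","ring_wire")[:2]:print(d)
E
```

```text
clock: 22.48
tool_pos: [0.5846, 0.1621, 0.0477]
tcp_rot: [0.356, 0.611, 0.352, 0.613]
wrist_force: [0.2, -0.7, -0.5]
grip_width: 0.0171
th 0.15 C [0.0117 0.0565]
t 22.475 pos [0.5846 0.1621 0.0477] F [ 0.2 -0.7 -0.5] M [-0.45 -0.04 -0.01] q [-0.38  0.58  1.64  0.94  1.52 -0.73] w 0.0171
rows [0.0156, -0.0001, -0.0004] [-0.0011, 0.0016, -0.0004] n>= 0.1
th 0.05 C [0.0082 0.0553]
t 22.475 pos [0.5846 0.1621 0.0477] F [ 0.2 -0.7 -0.5] M [-0.45 -0.04 -0.01] q [-0.38  0.58  1.64  0.94  1.52 -0.73] w 0.0171
rows [0.0247, 0.0015, -0.0005] [-0.0011, 0.0016, -0.0004] n>= 0.2
th 0 C [0.0062 0.0552]
t 22.475 pos [0.5846 0.1621 0.0477] F [ 0.2 -0.7 -0.5] M [-0.45 -0.04 -0.01] q [-0.38  0.58  1.64  0.94  1.52 -0.73] w 0.0171
rows [0.0291, 0.0039, -0.0005] [-0.0011, 0.0016, -0.0004] n>= 0.2
th -0.05 C [0.0042 0.0553]
t 22.475 pos [0.5846 0.1621 0.0477] F [ 0.2 -0.7 -0.5] M [-0.45 -0.04 -0.01] q [-0.38  0.58  1.64  0.94  1.52 -0.73] w 0.0171
rows [0.0334, 0.0065, -0.0005] [-0.0011, 0.0016, -0.0004] n>= 0.2
{'location': [0.5902, 0.1581, 0.1017], 'p': 0.4}
{'location': [0.5261, -0.1947, 0.0454], 'p': 0.17}
```

```bash
python3 -m inch '[[0.008,0,0,0,0,0],[0.0156,0,0,0,0,0],[0.0156,0,0,0,0,0]]' | sed -n '2p;4p'
for i in 1 2 3; do python3 -m inch '[[0.0022,0.0012,0,0,0,0],[0.0044,0.0024,0,0,0,0],[0.0044,0.0024,0,0,0,0]]' | sed -n '2p;4p'; python3 -c "
from plant import *;print(get_obs()['ft_torque'].round(2))"; done
```

```text
tool_pos: [0.5848, 0.1674, 0.0448]
wrist_force: [0.7, -0.7, 0.3]
tool_pos: [0.5849, 0.1692, 0.0448]
wrist_force: [0.3, -1.5, -0.3]
[-0.59  0.    0.02]
tool_pos: [0.5849, 0.1713, 0.0448]
wrist_force: [0.6, -1.3, 0.0]
[-0.59 -0.05  0.02]
tool_pos: [0.585, 0.1732, 0.0448]
wrist_force: [-0.8, -2.6, -0.8]
[-0.6   0.02  0.05]
```

```bash
for i in 1 2 3; do python3 -m inch '[[0.0011,0.0006,0,0,0,0],[0.0022,0.0012,0,0,0,0],[0.0022,0.0012,0,0,0,0]]' | sed -n '1,2p;4p'; python3 -c "
from plant import *;print(get_obs()['ft_torque'].round(2))"; done
```

```text
clock: 24.45
tool_pos: [0.5851, 0.1739, 0.0446]
wrist_force: [0.4, -4.9, -1.0]
[-0.82  0.01  0.05]
clock: 24.82
tool_pos: [0.5851, 0.1748, 0.0445]
wrist_force: [-0.5, -5.0, -0.9]
[-1.03  0.05  0.02]
clock: 25.2
tool_pos: [0.5851, 0.1758, 0.0444]
wrist_force: [-0.2, -6.9, -0.9]
[-1.04  0.01  0.04]
```

```bash
for i in 1 2 3 4; do python3 -m inch '[[0.0011,0.0006,0,0,0,0],[0.0022,0.0012,0,0,0,0],[0.0022,0.0012,0,0,0,0]]' | sed -n '1,2p;4p'; python3 -c "
from plant import *;print(get_obs()['ft_torque'].round(2))"; done
```

```text
clock: 25.58
tool_pos: [0.5852, 0.1768, 0.0445]
wrist_force: [0.7, -5.9, -1.0]
[-1.05  0.04  0.05]
clock: 25.95
tool_pos: [0.5852, 0.1777, 0.0444]
wrist_force: [-0.9, -5.5, -1.5]
[-1.08  0.06  0.04]
clock: 26.32
tool_pos: [0.5851, 0.1787, 0.0441]
wrist_force: [-0.4, -5.3, -3.2]
[-1.33 -0.07 -0.04]
clock: 26.7
tool_pos: [0.5849, 0.1805, 0.0447]
wrist_force: [0.3, -1.2, -0.7]
[-0.61  0.03 -0.06]
```

The force fell from 6 N to 1 N, which looks like the click. I back off and look.

```bash
python3 -m inch '[[-0.02,-0.0,0,0,0,0],[-0.06,0,0,0,0,0],[-0.15,0,0,0,0,0],[-0.25,0,0,0,0,0],[-0.25,0,0,0,0,0]]'
python3 - <<'E'
from h import *
o=get_obs()
im=crop("scene",295,160,60,56,9)
for d in boxes_of("scene","ring_wire")[:2]+boxes_of("scene","linchpin")[:2]:print(d)
t=crop("top",170,130,40,56,6)
t=cv2.resize(t,(240,504)) if t.shape[0]!=504 else t
cv2.imwrite("pics/c10.png",np.hstack([im,t]))
E
```

```text
clock: 27.32
tool_pos: [0.5867, 0.0899, 0.0971]
tcp_rot: [0.355, 0.609, 0.351, 0.616]
wrist_force: [0.4, 0.2, -0.0]
grip_width: 0.0172
```

View pics/c10.png

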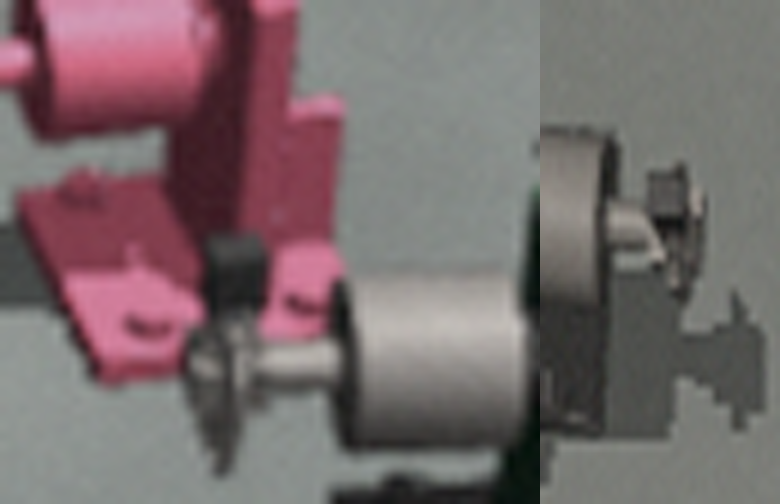

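```bash
python3 - <<'E'
from h import *
for Y in(.1584,.162,.165):
  print(Y,"block",proj("scene",[.5845,Y,.117]).round(1),"bar0",proj("scene",[.5845,Y,.062]).round(1),"bar.2",proj("scene",[.5845,Y-.008,.0628]).round(1))
im=read_camera("scene");g=im.astype(int).mean(2)
for r in range(184,214):print(r,*[f"{int(v):3d}" for v in g[r,312:330]])
for q in("ring_wire","linchpin"):
    for d in boxes_of("scene",q)[:2]:print(q,d["p"],d["location"])
rows([.58,.0,.2],0)
E
```

```text
0.1584 block [[318.3 190.5]] bar0 [[316.8 209.3]] bar.2 [[313.5 209.3]]
0.162 block [[319.8 190.4]] bar0 [[318.3 209.2]] bar.2 [[315.  209.2]]
0.165 block [[321.1 190.3]] bar0 [[319.5 209.1]] bar.2 [[316.2 209.1]]
184  90  88  70  48  43  45  40  44  42  62  83  90  91 102  98  89  90  92
185  89  90  82  64  48  43  42  46  46  64  79  84  90  89  89  90  90  91
186  91  90  89  77  52  43  55  60  60  69  72  77  85  86  89  97 103 109
187  90  90  89  83  68  44  57  70  72  72  71  73  83  96 120 133 143 144
188  90  91  87  90  85  46  51  69  68  67  62  61  65 100 146 162 161 162
189  89  91  91  90  89  54  40  51  52  49  41  41  53 107 150 163 161 160
190 130 108  90  92  86  46  24  34  38  36  34  36  51 114 151 161 160 161
191 162 144 108  91  78  44  27  37  38  37  37  38  59 116 151 161 160 164
192 161 160 140 132  97  43  30  32  34  37  36  36  62 126 136 128 144 151
193 161 160 160 161 139  76  26  36  33  38  34  33  59 134 113  71  99 113
194 160 161 162 161 163 104  38  47  55  61  70  55 102 147 141 102  85  80
195 140 135 144 145 142  99  52  58  73  78  88  9
[... 924 characters left out ...]
8 138 139 140
208 145 138 140 143 129  93  60  57  61  93 128 141 141 142 139 140 142 142
209 144 143 140 142 145 107  74  60  66 100 131 139 140 141 140 140 142 141
210 141 140 141 141 140 130 110  68  71 114 133 136 139 138 140 141 141 141
211 141 141 138 139 138 140 119  70  74 124 138 138 140 141 141 140 137 137
212 140 141 139 141 142 139 110  76 100 130 137 138 139 139 142 138 140 145
213 140 141 142 139 142 141 132 120 128 141 139 139 138 138 142 143 140 140
linchpin 0.63 [0.5875, 0.1607, 0.1063]
t 27.675 pos [0.5838 0.0945 0.0939] F [-0.4  0.5  0.7] M [-0.42 -0.    0.06] q [-0.48  0.55  1.58  0.88  1.64 -0.71] w 0.0171
rows [-0.337, 0.1121, -0.0085] [-0.0018, 0.0005, -0.3339] n>= 5.6
```

Block column is 321 and the bar's near end is at column 319.5–320, row 211. My prediction for θ=0 is 319.5 (316 at θ=0.2), so the ring is shut and has stayed shut. I hand in.

```bash
python3 -m inch '[[-0.05,0,0,0,0,0],[-0.1,0,0,0,0,0],[-0.1,0,0,0,0,0],[-0.1,0,0,0,0,0]]'; python3 - <<'E'
from h import *
g=read_camera("scene").astype(int).mean(2)
for r in (190,206,208,211):print(r,*[int(v) for v in g[r,312:330]])
finish_job()
E
```

```text
clock: 28.18
tool_pos: [0.5844, 0.0584, 0.1145]
tcp_rot: [0.356, 0.611, 0.352, 0.614]
wrist_force: [0.3, -0.4, -0.4]
grip_width: 0.0171
190 131 109 88 91 83 50 27 35 38 37 37 36 53 118 154 160 162 164
206 143 142 141 144 115 73 61 60 61 77 114 125 129 136 142 137 141 140
208 142 142 143 146 133 95 62 58 63 88 129 140 141 142 142 141 142 140
211 140 143 140 142 141 142 119 71 79 124 140 139 141 143 143 140 141 139
the job is handed in; nothing more can be done
```

I put the linchpin through the axle's cross hole, swung its ring under the tip until it snapped shut, and handed the job in at about 28 s. `finish_job()` gave no verdict.

- **Insertion:** the pin went down with about 2 N of side load. The flange came home at the height I had predicted, with about 11 N on the wrist, and the ring was still open when I let go.
- **Ring:** I pushed the bar around with the tool tilted. At about 6 N the axle slid roughly 6 mm, then the force dropped to about 1 N.
- **Last checks:**
  - After backing off, the bar sits where a shut ring should be. I judge it within about 0.05 rad of 0, against a limit of 0.12.
  - The bar did not move between two pictures taken about half a second apart.
  - The robot was clear of everything, and no wrist reading I saw passed 12 N.

Three things disagreed or were less certain:
- **Fingertips:** they stood about 24 mm higher than the reported tool point, so the first grip closed on nothing. I measured the offset from the pictures and allowed for it.
- **Grip width:** it read 10 mm on the 12 mm grip block.
- **Networks:** they gave no usable reading of the shut ring, so I checked it from pixel positions instead.

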